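Load a sample tube and wind the tilt stand on one division

ROBOT

A 6-joint arm with a two-finger parallel gripper is mounted at the origin on the work surface. World frame = base frame: x ahead of the robot, y to its left, z up, the work surface at z = 0. Lengths are in m, angles in rad, forces in N, time in s.
With the tool pointing down it reaches from about 0.3 to 0.875 m from the base axis. Payload 6.4 kg.
Tool frame: the origin (TCP) lies at the very end of the fingers, on their centre line; the grasp point (between the pads) lies 19 mm behind it; z points along the fingers, y is the line along which they close (so a half turn about z gives the same grasp; the last joint's range is limited). The gripper opens to 85 mm and grips with 20 to 120 N. Pads are 22 mm wide; open, the fingers measure 114 mm over their backs; the gripper's body (76 mm by 85 mm) begins 54 mm behind the grasp point. The pads swing forward as they close: fully open they stand 13 mm farther back than shut.
Start: joints at [0.964, 0.181, 1.607, -0, 1.354, -0.206], TCP at [0.224, 0.529, 0.231] pointing down, gripper open.
Joint ranges: [-2.99, 2.99], [-0.89, 2.07], [0.3, 2.58], [-1.14, 4.28], [0, 2.63], [-3.12, 3.12]. Speed limits (rad/s): [2.57, 2.57, 3.01, 3.14, 3.14, 3.14].

INTERFACE

Orientations are given as a unit quaternion [w, x, y, z].
In Python, from bench import telemetry, camera, ctrl, spotter gives the robot as it stands.
- The arm moves only by the tool send_rows, never from a script. Its argument "series" is a list of rows, each a list of 3 entries, a list of its own where there are three numbers: the turn, a rotation vector about the world's x, y, z in degrees, then the shift along the world's x, y, z in mm, then the closure, from -1 (fully open) to 1 (shut), so that 0 is half open. In form: [[[rx, ry, rz], [dx, dy, dz], gripper], ...]. A call has 1 to 10 rows; each row is the pose to reach, as a shift and turn from the pose commanded when the call began; what a row does not reach only later rows make up. A row lasts 1/8 s, in which the tool goes at most 62.5 mm and 10.7 degrees, less where a joint would pass 70% of its speed; a pose out of reach is approached as far as the arm can. A call with a gripper value outside its range is refused whole. The fingers move at their own pace and stop on an object; the grip force is fixed at half the most. Time passes only in rows, so rows that repeat a pose let the fingers close. It gives the time, the measured TCP pose, the force, the opening and the grip force at its end, in the units of the state.
- telemetry.get_obs(): the state, without advancing time (a new reading comes with each control period).
- camera(name): name is "scene" or "top"; returns a dict with "pixels" (384x512x3 uint8, red, green, blue), "camera_matrix" (3x3 intrinsics, pixels), "dist_coeffs" ([k1, k2, p1, p2, k3] as OpenCV has them; the pictures are not rectified), "xyz" and "orientation" of the camera in the world. Camera axes: x right, y up, looking along -z (the intrinsics and any distortion apply to the point x, -y, -z); pixel columns grow to the right and rows downward; lengths in m; the calibration is good to about 2 mm. A picture is of the moment at which its call begins. There is no depth.
- ctrl.hand_in(): hands the job in; it is judged then, once.
Trained networks look in the newest picture that a camera, given by its name, has taken for a name from the list of things; names that differ only in an ending like _2 or _b are one class to them, and where a whole thing is asked for, a point or a joint stands for the part that bears it (a point fixed in the world has none). Each returns a list of dicts, best first, with "conf" (0 to 1); they miss things now and then, are a little off and sometimes report something else, mostly with a low value. They report only what shows in the picture. A call takes as long as a camera call. They do not tell look-alikes from the thing itself.
- spotter.boxes_of(thing, camera): "xyz" ([x, y, z] in m, in world coordinates, good to about 4 mm: the middle of the surface that is visible of it).
- spotter.landmark_of(thing, camera): "xyz" ([x, y, z] in m, in world coordinates, good to about 4 mm: a listed point, or the origin of a listed thing).
The state is a dict: "time_s": time; "q": joint angles; "dq": joint speeds; "joint_efforts": joint torques, N m; "eef_pos": TCP position; "eef_rot": TCP orientation; "wrist_force": force on the tool from outside, world axes, zero at the start; "torque": the same for the moment, N m; "opening": opening from 0.0 (shut) to 1.0 (fully open); "grasp_force": force on a finger pad.
Only numpy, scipy, OpenCV 4.12 (cv2) and the standard library are available. Lean on these libraries where they do the work, as an engineer would, in place of code of your own. Each camera call takes 0.05 s, during which the arm holds its last target. There are 200 camera calls.

TASK

Take the tall screw-cap tube from the rack and stand it fully home in the cup of the tilt stand while the cup is still upright. Then wind the stand's handwheel clockwise by its handle, several turns, until the cup has leaned over one division and the drive is right up against its stop; the stop must be felt at the handle, so ease up to it and do not force it, because the wheel slips on its shaft when forced. Let go, with the tube still home in the cup, and leave the two short tubes and the cardboard box where they are.

Things in the scene. Friction and masses are not known exactly. Their poses are not given: they have to be found in the camera images.
- tube: The tall closed conical-foot sample tube: clear body 29 mm across, white screw cap 33.4 mm across and 14 mm high on top, 115 mm tall in all, about 50 g. Tall one of three in the rack (any of its three holes). Origin at the centre of its foot, z up along the tube. Its foot narrows to 8 mm across over the lowest 16 mm
- rack: Fixed white plastic rack block, 72 (x) x 200 (y) x 40 mm high, three holes 31 mm across and 30 mm deep at y = -60, 0, +60 mm. Origin under its centre, z up. Tubes stand with their feet 10 mm above the bench
- stand: Fixed worm-driven tilt stand: base plate 150 (x) x 165 (y) x 12 mm, grey gear housing (112 x 50 mm, top at 130 mm) on its -y part with an aluminium handwheel on top; on the housing's +y face a scale disc (long lines every 20 degrees = one division) and the tilting cup. Origin under the base plate's middle, z up; the tilt axis runs along y at x = 0, 75 mm above the bench
- holder: Tilting grey cup of the stand: bore 33 mm, outside 41 mm, 55 mm deep. Origin at the centre of its inner floor (upright: 30 mm above the bench, 40 mm to +y of the stand's origin); z along the bore to the mouth. Starts 0 to 3.2 degrees over; stays where left. Clockwise winding leans the mouth to the stand's -x, 5 degrees a turn (72:1). Hard stop at 20 degrees, set by hand to about half a degree either way
- cup_mouth (a point): Centre of the cup's mouth, on the bore axis 55 mm above the cup's inner floor
- wheel_hub (a point): Centre of the handwheel (bare aluminium disc 80 mm across, 9 mm thick, vertical axis), on its upper face, 155 mm above the bench. A steel boss stands 4 mm above it in the middle. It turns freely both ways against a drag of about 2 N at the handle until the stop is met
- handle_grip (a point): Point on the axis of the upright handle on the handwheel, 30 mm from the wheel's centre: black cylinder 16 mm across, from 3 to 45 mm above the wheel's upper face (top 200 mm above the bench); this point is 31 mm above that face. The handle spins freely on its own pin, so a gripper may keep one orientation while carrying it round. May start anywhere on its circle
- handwheel (a joint): Slip of the handwheel on the worm shaft through its overload clutch, rad; 0 at the start, positive when the wheel has been forced clockwise past the shaft. The clutch holds up to about 14 N at the handle (along the circle), then slips
- short_a: Bystander: short closed tube, 28 mm across, cap 32.4 mm, 80 mm tall, flat foot, in the rack. Origin at its foot
- short_b: Bystander: like short_a, in another hole of the rack
- cryobox: Bystander: closed cardboard sample box 134 x 134 x 52 mm lying on the bench beyond the stand and rack. Origin under its centre
There are look-alikes about, which are no part of the job. Several things have the shape of the stand; the one meant has the colours described above.

How it is judged:
On the way:
1. the tube stands fully home in the cup while the cup is still upright (within 5 degrees) (z of tube in the frame of holder below 0.004 m and distance between tube and holder below 0.016 m and angle between the z axis of tube and the z axis of holder, either way round below 0.1 rad and angle between holder's own z axis and vertical below 0.0873 rad), for 0.2 s.
At the end, for the whole second after the job is handed in: The cup leans at its stop (within about 0.13 degrees of it: more than 20.17 degrees from vertical), the tube is fully home in it (foot within 4 mm of the cup's floor, in line with the bore) and at rest, and the robot has let go (angle between holder's own z axis and vertical above 0.352 rad and z of tube in the frame of holder below 0.004 m and distance between tube and holder below 0.016 m and angle between the z axis of tube and the z axis of holder, either way round below 0.1 rad and linear speed of tube below 0.02 m/s); the robot touches nothing.
It fails at once if the handle is forced: the handwheel slips on its shaft by more than 0.1 rad (3 mm at the handle) (value of joint handwheel above 0.1 rad or value of joint handwheel below -0.1 rad).
It fails at once if a short tube or the cardboard box is disturbed (moved more than 20 mm) (distance of any of short_a, short_b, cryobox from where it was at the start of the episode above 0.02 m).
It also fails if it takes over 72 s, if anything falls off the work surface, if the arm or the gripper's body presses on something with over 40 N, if the wrist force passes 120 N, or if a joint passes its speed limit or range.

## Working session

There is one attempt and no reset: what is moved stays moved. The work goes in short steps, Python scripts to look and compute and a tool call to move; the robot and the scene stay as the last step left them, time stands still between calls to the robot, and variables do not carry over. Pictures are saved under pics/ and viewed, at most 10 in all, crops included, and the job is handed in when it is done.

Besides the shell and the picture viewer there is one more tool, called after "Request:" by a JSON object that holds its "name" and its "arguments", one argument or row to a line. send_rows: Moves the arm, as the interface text tells. Its arguments: {"type":"object","properties":{"series":{"type":"array","items":{"type":"array"}}},"required":["series"]}

```bash
ls; mkdir -p pics; cat > h.py <<'E'
import numpy as np,cv2
from scipy.spatial.transform import Rotation as R
from bench import telemetry,camera,ctrl,spotter
def snap(n,f): 
    c=camera(n); cv2.imwrite('pics/'+f,c['pixels'][:,:,::-1]); return c
def Rc(c):
    o=np.array(c['orientation'],float)
    return o if o.shape==(3,3) else R.from_quat(o[[1,2,3,0]]).as_matrix()
def proj(c,P):
    M=np.diag([1,-1,-1])@Rc(c).T; P=np.atleast_2d(P).astype(float)
    return cv2.projectPoints(P,cv2.Rodrigues(M)[0],-M@np.array(c['xyz']),np.array(c['camera_matrix']),np.array(c['dist_coeffs']))[0][:,0]
def ray(c,uv,z):
    p=cv2.undistortPoints(np.array([[uv]],float),np.array(c['camera_matrix']),np.array(c['dist_coeffs']))[0,0]
    d=Rc(c)@np.array([p[0],-p[1],-1]); o=np.array(c['xyz']); return o+d*(z-o[2])/d[2]
E
python3 - <<'E'
from h import *
for n in ['scene','top']:
    c=snap(n,n+'0.png'); print(n,np.round(c['xyz'],3),np.round(Rc(c)[:,2],2),c['camera_matrix'][0][0])
    for k,t in [('l','tube'),('l','short_a'),('l','rack'),('l','stand'),('l','holder'),('l','cup_mouth'),('l','wheel_hub'),('l','handle_grip'),('l','cryobox')]:
        for d in spotter.landmark_of(t,n): print(t,np.round(d['xyz'],3),round(d['conf'],2),np.round(proj(c,d['xyz'])[0]))
E
```

```text
pics
scene [1.06  0.741 0.737] [0.44 0.73 0.52] 435.54974065502955
tube [0.496 0.266 0.008] 0.59 [366. 297.]
short_a [0.516 0.148 0.012] 0.69 [326. 269.]
short_a [0.506 0.202 0.007] 0.65 [344. 282.]
rack [ 0.505  0.203 -0.001] 0.81 [344. 285.]
stand [ 0.522 -0.418  0.   ] 0.87 [216. 176.]
stand [ 0.554 -0.169 -0.004] 0.86 [246. 216.]
stand [ 0.308 -0.163  0.002] 0.79 [314. 190.]
holder [ 0.555 -0.13   0.028] 0.91 [252. 213.]
holder [ 0.512 -0.382  0.031] 0.67 [223. 172.]
holder [ 0.304 -0.124  0.029] 0.62 [323. 188.]
cup_mouth [ 0.302 -0.122  0.086] 0.76 [325. 172.]
cup_mouth [ 0.555 -0.135  0.082] 0.64 [250. 196.]
cup_mouth [ 0.512 -0.382  0.081] 0.64 [222. 158.]
wheel_hub [ 0.59  -0.215  0.157] 0.96 [224. 165.]
wheel_hub [ 0.565 -0.453  0.154] 0.73 [196. 134.]
wheel_hub [ 0.347 -0.198  0.152] 0.63 [298. 146.]
handle_grip [ 0.378 -0.204  0.18 ] 0.56 [289. 140.]
handle_grip [ 0.621 -0.217  0.188] 0.53 [213. 157.]
handle_grip [ 0.596 -0.447  0.188] 0.41 [187. 127.]
cryobox [0.772 0.018 0.003] 0.91 [207. 281.]
top [ 0.367 -0.085  1.139] [-0.16 -0.03  0.99] 365.727003756524
tube [0.497 
[... 290 characters left out ...]
 [376. 194.]
holder [ 0.553 -0.132  0.031] 0.82 [286. 181.]
holder [ 0.304 -0.124  0.032] 0.58 [282. 264.]
holder [ 0.513 -0.38   0.031] 0.57 [367. 195.]
cup_mouth [ 0.301 -0.124  0.085] 0.8 [283. 266.]
cup_mouth [ 0.552 -0.137  0.085] 0.73 [288. 179.]
cup_mouth [ 0.51  -0.376  0.084] 0.72 [371. 194.]
wheel_hub [ 0.345 -0.207  0.158] 0.98 [315. 252.]
wheel_hub [ 0.593 -0.218  0.154] 0.95 [319. 160.]
wheel_hub [ 0.564 -0.454  0.156] 0.84 [405. 171.]
handle_grip [ 0.619 -0.222  0.188] 0.45 [322. 148.]
handle_grip [ 0.592 -0.447  0.184] 0.41 [406. 159.]
handle_grip [ 0.376 -0.203  0.188] 0.36 [315. 239.]
cryobox [ 0.593 -0.217  0.153] 0.72 [319. 160.]
cryobox [0.774 0.025 0.001] 0.7 [238. 115.]
```

```bash
python3 -c "
import cv2,numpy as np
a=cv2.imread('pics/scene0.png');b=cv2.imread('pics/top0.png')
cv2.imwrite('pics/both0.png',cv2.resize(np.vstack([a,b]),(800,1200))[:600]);cv2.imwrite('pics/both1.png',cv2.resize(b,(800,600)))"
```

```text
(no output)
```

View pics/both0.png

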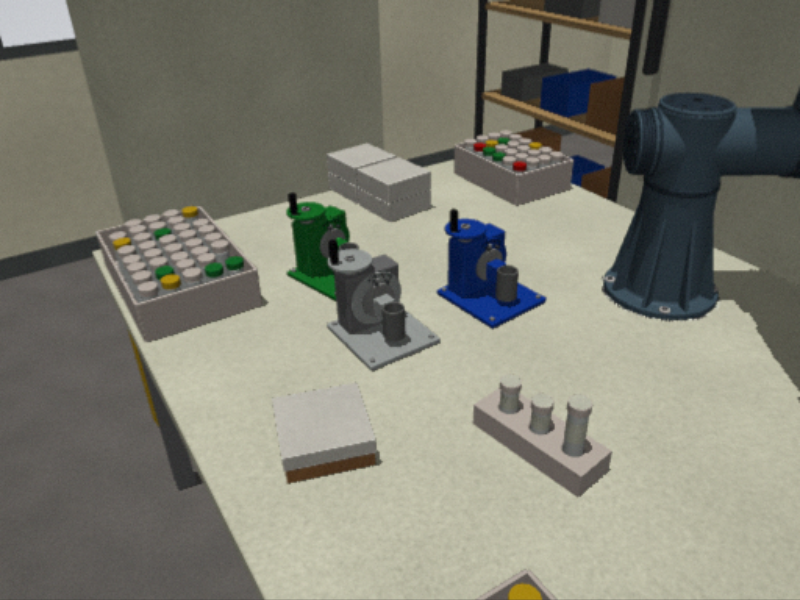

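View pics/both1.png

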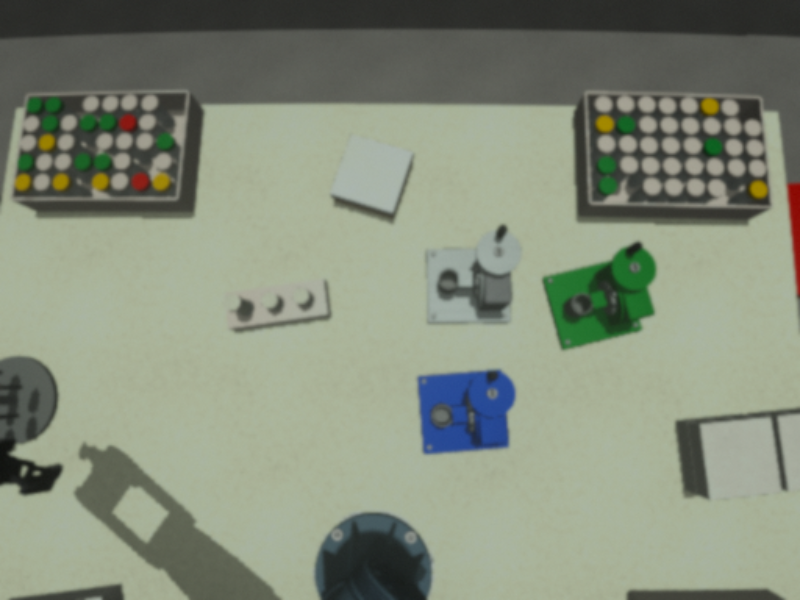

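The three stand-shaped candidates, in 800x600 view pixels, are:
- Grey: scene (383,310), top (470,285)
- Green: scene (320,245), top (605,290)
- Blue: scene (490,270), top (465,410)

The grey one matches the description. The tall tube is the rack tube at scene (577,425), top (240,303). The two shorts are at scene (541,410) and (510,395). I'll check the choice in one crop with a model overlay.

```bash
python3 - <<'E'
from h import *
def circ(o,r,z): t=np.linspace(0,2*np.pi,40); return np.c_[o[0]+r*np.cos(t),o[1]+r*np.sin(t),0*t+z]
ims=[]
st=np.array([.553,-.1705]);yaw=np.radians(-0.5);hub=np.array([.592,-.2165])
ro=np.array([.507,.2025]);ry=np.radians(8.5)
rot=lambda a:np.array([[np.cos(a),-np.sin(a)],[np.sin(a),np.cos(a)]])
for n in ['scene','top']:
    c=camera(n); im=c['pixels'][:,:,::-1].copy(); S=6
    def crop(ctr,w,h,items):
        u,v=proj(c,ctr)[0]; x0,y0=int(u-w/2),int(v-h/2)
        k=cv2.resize(im[y0:y0+h,x0:x0+w],None,fx=400/w,fy=300/h,interpolation=cv2.INTER_CUBIC)
        for P,col in items:
            q=(proj(c,P)-[x0,y0]+.5)*[400/w,300/h]
            cv2.polylines(k,[np.int32(q)],False,col,1)
        return k
    def rect(o,a,x,y,z): 
        q=np.array([[x,y],[-x,y],[-x,-y],[x,-y],[x,y]])@rot(a).T+o; return np.c_[q,np.full(5,z)]
    cup=st+rot(yaw)@[0,.04]
    A=crop([.565,-.18,.09],128,96,[(rect(st,yaw,.075,.0825,.012),(0,0,255)),(circ(hub,.04,.155),(0,255,0)),(circ(hub,.03,.2),(255,0,255)),(circ(cup,.0205,.085),(255,0,0))])
    tt=ro+rot(ry)@[0,.06]
    B=crop([.507,.2,.05],128,96,[(rect(ro,ry,.036,.1,.04),(0,0,255)),(circ(tt,.0167,.125),(0,255,0)),(circ(ro,.0162,.09),(255,0,0))])
    ims.append(np.hstack([A,B]))
cv2.imwrite('pics/chk.png',np.vstack(ims))
o=telemetry.get_obs(); print(o['time_s'],o['eef_pos'],o['eef_rot'],R.from_quat(np.array(o['eef_rot'])[[1,2,3,0]]).as_matrix().round(3),o['opening'],o['wrist_force'])
E
```

```text
1.1 [0.22431122 0.52944139 0.23126434] [-1.09691497e-05  1.99050346e-01  9.79989265e-01 -2.29064557e-05] [[-0.921  0.39  -0.   ]
 [ 0.39   0.921 -0.   ]
 [ 0.    -0.    -1.   ]] 1.0006244806004885 [ 0.0235043   0.84076742 -0.81420875]
```

View pics/chk.png

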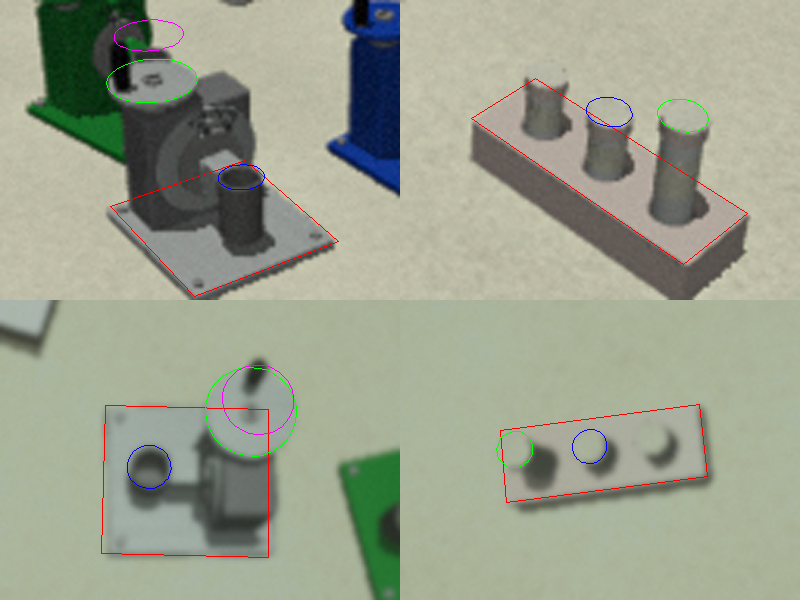

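The crop confirms it. The grey housing with the aluminium wheel matches the overlay (crop (170,130) scene, (210,470) top), and the tall tube sits at the +y end of the rack ((683,150) scene, (515,450) top). Next I'll move above the tube.

Request:
{"name": "send_rows", "arguments": {
  "series": [
    [[0,0,-58.5],[274,-267,0],-1],
    [[0,0,-58.5],[274,-267,0],-1],
    [[0,0,-58.5],[274,-267,0],-1],
    [[0,0,-58.5],[274,-267,0],-1],
    [[0,0,-58.5],[274,-267,0],-1],
    [[0,0,-58.5],[274,-267,0],-1],
    [[0,0,-58.5],[274,-267,0],-1],
    [[0,0,-58.5],[274,-267,0],-1],
    [[0,0,-58.5],[274,-267,0],-1],
    [[0,0,-58.5],[274,-267,0],-1]
  ]
}}

```text
time_s: 2.35
eef_pos: [0.4973, 0.2637, 0.2313]
eef_rot: [-0.0, 0.652, 0.759, 0.0]
wrist_force: [-0.8, -0.4, -0.8]
opening: 1.0
grasp_force: 0.0
```

Request:
{"name": "send_rows", "arguments": {
  "series": [
    [[0,0,0],[0,0,-50],-1],
    [[0,0,0],[0,0,-100],-1],
    [[0,0,0],[0,0,-140],-1],
    [[0,0,0],[0,0,-158],-1],
    [[0,0,0],[0,0,-158],-1],
    [[0,0,0],[0,0,-158],1],
    [[0,0,0],[0,0,-158],1],
    [[0,0,0],[0,0,-158],1],
    [[0,0,0],[0,0,-158],1],
    [[0,0,0],[0,0,-158],1]
  ]
}}

```text
time_s: 3.6
eef_pos: [0.4985, 0.2625, 0.0737]
eef_rot: [0.0, 0.653, 0.758, 0.0]
wrist_force: [-0.9, -0.0, 3.8]
opening: 0.333
grasp_force: 86.1
```

Request:
{"name": "send_rows", "arguments": {
  "series": [
    [[0,0,0],[0,0,40],1],
    [[0,0,0],[0,0,90],1],
    [[0,0,0],[0,0,130],1],
    [[0,0,-9],[5,-40,130],1],
    [[0,0,-9],[15,-95,130],1],
    [[0,0,-9],[22,-155,130],1],
    [[0,0,-9],[30,-215,130],1],
    [[0,0,-9],[38,-275,130],1],
    [[0,0,-9],[45,-330,130],1],
    [[0,0,-9],[52,-370,130],1]
  ]
}}

```text
time_s: 4.85
eef_pos: [0.5502, -0.1101, 0.2032]
eef_rot: [0.0, 0.711, 0.704, -0.0]
wrist_force: [0.2, 0.3, -0.7]
opening: 0.332
grasp_force: 62.9
```

Request:
{"name": "send_rows", "arguments": {
  "series": [
    [[0,0,0],[3,-24,0],1],
    [[0,0,0],[3,-24,0],1],
    [[0,0,0],[3,-24,-10],1],
    [[0,0,0],[3,-24,-20],1],
    [[0,0,0],[3,-24,-20],1]
  ]
}}

```text
time_s: 5.48
eef_pos: [0.5524, -0.13, 0.1817]
eef_rot: [-0.001, 0.709, 0.705, -0.0]
wrist_force: [-0.1, -0.1, -0.8]
opening: 0.333
grasp_force: 62.9
```

```bash
python3 - <<'E'
from h import *
o=telemetry.get_obs(); print(o['eef_pos'],o['opening'],o['wrist_force'])
ims=[]
for n in ['scene','top']:
    c=camera(n); im=c['pixels'][:,:,::-1]
    u,v=proj(c,[.56,-.15,.13])[0];x0,y0=int(u-50),int(v-60)
    k=cv2.resize(im[y0:y0+120,x0:x0+100],(400,480),interpolation=cv2.INTER_CUBIC)
    t=np.linspace(0,6.3,40)
    e=o['eef_pos']
    for ctr,r,z,col in [((.5533,-.1315),.0165,.085,(255,0,0)),(e[:2],.004,e[2]-.0637,(0,0,255))]:
        P=np.c_[ctr[0]+r*np.cos(t),ctr[1]+r*np.sin(t),0*t+z]
        cv2.polylines(k,[np.int32((proj(c,P)-[x0,y0]+.5)*4)],False,col,1)
    ims.append(k)
    for w in ['tube','cup_mouth']:
        for d in spotter.landmark_of(w,n)[:3]: print(n,w,np.round(d['xyz'],3),round(d['conf'],2))
cv2.imwrite('pics/cup.png',np.hstack(ims))
E
```

```text
[ 0.55238815 -0.13000868  0.18167768] 0.3328605103579028 [-0.05507295 -0.11750764 -0.78749703]
scene tube [ 0.552 -0.127  0.121] 0.91
scene cup_mouth [ 0.302 -0.119  0.084] 0.79
scene cup_mouth [ 0.511 -0.378  0.079] 0.67
scene cup_mouth [ 0.556 -0.134  0.08 ] 0.64
top cup_mouth [ 0.299 -0.125  0.085] 0.83
top cup_mouth [ 0.554 -0.137  0.082] 0.69
top cup_mouth [ 0.513 -0.379  0.082] 0.63
```

View pics/cup.png

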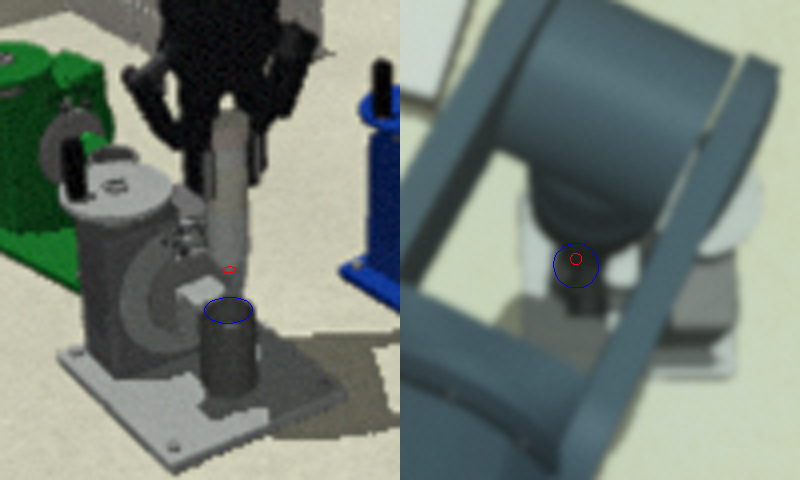

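The scene view shows the tube foot near (230,270), directly above the cup mouth at (228,310). I'll lower it in.

Request:
{"name": "send_rows", "arguments": {
  "series": [
    [[0,0,0],[1,-2,-15],1],
    [[0,0,0],[1,-2,-30],1],
    [[0,0,0],[1,-2,-40],1],
    [[0,0,0],[1,-2,-48],1],
    [[0,0,0],[1,-2,-54],1],
    [[0,0,0],[1,-2,-60],1],
    [[0,0,0],[1,-2,-60],1]
  ]
}}

```text
time_s: 6.65
eef_pos: [0.5541, -0.1335, 0.1229]
eef_rot: [-0.0, 0.71, 0.704, -0.0]
wrist_force: [0.0, 0.3, -0.2]
opening: 0.335
grasp_force: 62.9
```

Request:
{"name": "send_rows", "arguments": {
  "series": [
    [[0,0,0],[0,0,-8],1],
    [[0,0,0],[0,0,-14],1],
    [[0,0,0],[0,0,-20],1],
    [[0,0,0],[0,0,-25],1],
    [[0,0,0],[0,0,-27],1],
    [[0,0,0],[0,0,-27],1]
  ]
}}

```text
time_s: 7.4
eef_pos: [0.5543, -0.1335, 0.0961]
eef_rot: [-0.0, 0.71, 0.704, -0.0]
wrist_force: [-0.7, -0.3, -0.8]
opening: 0.334
grasp_force: 62.9
```

Request:
{"name": "send_rows", "arguments": {
  "series": [
    [[0,0,0],[0,0,-2],1],
    [[0,0,0],[0,0,-2],1],
    [[0,0,0],[0,0,-2],-1],
    [[0,0,0],[0,0,-2],-1],
    [[0,0,0],[0,0,-2],-1],
    [[0,0,0],[0,0,-2],-1],
    [[0,0,0],[0,0,-2],-1],
    [[0,0,0],[0,0,-2],-1]
  ]
}}

```text
time_s: 8.4
eef_pos: [0.5543, -0.1336, 0.0943]
eef_rot: [-0.0, 0.71, 0.704, -0.0]
wrist_force: [0.7, -0.3, -0.1]
opening: 0.998
grasp_force: 0.0
```

Request:
{"name": "send_rows", "arguments": {
  "series": [
    [[0,0,0],[0,0,40],-1],
    [[0,0,0],[0,10,90],-1],
    [[0,0,0],[0,60,140],-1],
    [[0,0,0],[0,120,150],-1],
    [[0,0,0],[0,180,150],-1],
    [[0,0,0],[0,240,150],-1],
    [[0,0,0],[0,300,150],-1],
    [[0,0,0],[0,300,150],-1],
    [[0,0,0],[0,300,150],-1]
  ]
}}

```text
time_s: 9.52
eef_pos: [0.5542, 0.1663, 0.2441]
eef_rot: [0.0, 0.71, 0.705, -0.0]
wrist_force: [-1.1, -0.7, 0.3]
opening: 1.0
grasp_force: 0.0
```

```bash
cat > fit.py <<'E'
from h import *
import sys
def look(f):
    o=telemetry.get_obs(); print(o['time_s'],o['eef_pos'])
    ims=[]; t=np.linspace(0,6.3,40)
    for n in ['scene','top']:
        c=camera(n); im=c['pixels'][:,:,::-1]
        u,v=proj(c,[.57,-.18,.12])[0];x0,y0=int(u-40),int(v-48)
        k=cv2.resize(im[y0:y0+96,x0:x0+80],(400,480),interpolation=cv2.INTER_CUBIC)
        for ctr,r,z,col in [((.5533,-.1315),.0167,.145,(255,0,0)),((.592,-.2165),.04,.155,(0,255,0)),((.592,-.2165),.03,.2,(255,0,255))]:
            P=np.c_[ctr[0]+r*np.cos(t),ctr[1]+r*np.sin(t),0*t+z]
            cv2.polylines(k,[np.int32((proj(c,P)-[x0,y0]+.5)*5)],False,col,1)
        ims.append(k)
        # black handle blob
        y1,x1=y0,x0
        m=(im[y0:y0+96,x0:x0+80].max(2)<45).astype(np.uint8)
        nn,l,s,ce=cv2.connectedComponentsWithStats(m)
        for i in range(1,nn):
            if s[i,4]>8: print(n,'dark',s[i],ce[i]+[x0,y0])
        for w in ['tube','cup_mouth','wheel_hub','handle_grip']:
            for d in spotter.landmark_of(w,n): 
                if np.linalg.norm(d['xyz'][:2]-np.array([.58,-.18]))<.12: print(n,w,np.round(d['xyz'],4),round(d['conf'],2))
        for a in range(-40,50,10):
            P=[[.592+.03*np.cos(np.radians(a)),-.2165+.03*np.sin(np.radians(a)),z] for z in (.158,.2)]
            print(a,np.round(proj(c,P),1).ravel(),end=' ')
        print()
    cv2.imwrite('pics/'+f,np.hstack(ims))
look(sys.argv[1])
E
python3 fit.py placed.png
```

```text
9.525 [0.55419802 0.16626504 0.24411858]
scene dark [16  9  6  3 12] [215.66666667 141.16666667]
scene dark [13 22  7 16 81] [212.77777778 160.17283951]
scene cup_mouth [ 0.5546 -0.134   0.0843] 0.95
scene wheel_hub [ 0.59   -0.2163  0.1546] 0.59
-40 [212.5 163.8 211.4 150.3] -30 [212.3 164.7 211.1 151.1] -20 [212.3 165.6 211.1 152. ] -10 [212.7 166.4 211.5 152.8] 0 [213.4 167.3 212.2 153.6] 10 [214.4 168.  213.3 154.3] 20 [215.7 168.6 214.6 154.9] 30 [217.2 169.1 216.1 155.4] 40 [218.9 169.4 217.9 155.7] 
top tube [ 0.5556 -0.1325  0.0297] 0.45
top cup_mouth [ 0.5553 -0.1358  0.0829] 0.74
top wheel_hub [ 0.5929 -0.2169  0.1537] 0.92
top handle_grip [ 0.6197 -0.219   0.1894] 0.44
-40 [325.9 151.9 328.3 148. ] -30 [324.4 150.8 326.7 146.9] -20 [322.6 150.  324.9 146. ] -10 [320.8 149.5 323.  145.5] 0 [318.9 149.3 321.  145.3] 10 [317.  149.4 319.  145.4] 20 [315.2 149.9 317.1 145.9] 30 [313.4 150.6 315.3 146.7] 40 [311.9 151.7 313.7 147.8]
```

View pics/placed.png

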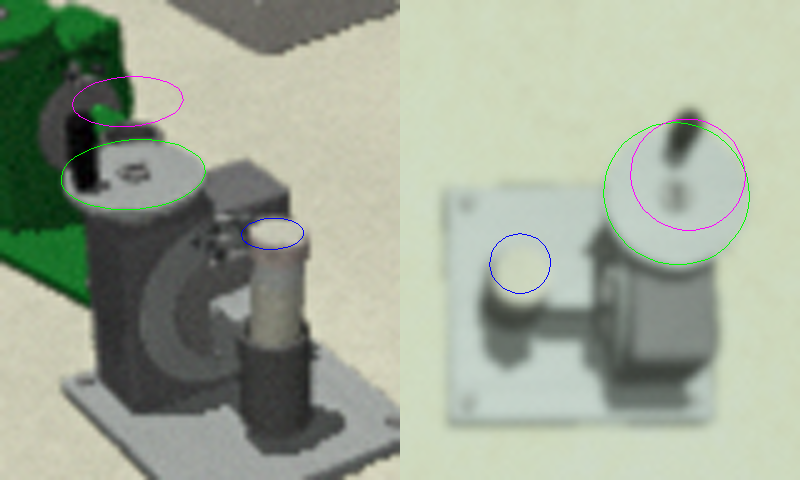

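The tube stands in the cup, with its cap at scene crop (279,238) and the model at (275,233). The handle is at about 0° on its circle, at (83,155) in the scene crop. Next I'll go over the handle with the pads closing along y, which is tangential there.

Request:
{"name": "send_rows", "arguments": {
  "series": [
    [[0,0,-10],[10,-50,0],-1],
    [[0,0,-20],[20,-105,0],-1],
    [[0,0,-30],[28,-160,0],-1],
    [[0,0,-40],[36,-215,0],-1],
    [[0,0,-50],[44,-270,0],-1],
    [[0,0,-60],[52,-320,0],-1],
    [[0,0,-70],[60,-360,0],-1],
    [[0,0,-80],[68,-384,0],-1],
    [[0,0,-89.5],[68,-384,0],-1],
    [[0,0,-89.5],[68,-384,0],-1]
  ]
}}

```text
time_s: 11.28
eef_pos: [0.6222, -0.218, 0.244]
eef_rot: [-0.0, 1.0, 0.001, -0.0]
wrist_force: [-0.3, 1.2, -1.0]
opening: 0.996
grasp_force: 0.0
```

Request:
{"name": "send_rows", "arguments": {
  "series": [
    [[0,0,0],[0,0,-30],-1],
    [[0,0,0],[0,0,-60],-1],
    [[0,0,0],[0,0,-77],-1],
    [[0,0,0],[0,0,-77],-1],
    [[0,0,0],[0,0,-77],0.5],
    [[0,0,0],[0,0,-77],0.5],
    [[0,0,0],[0,0,-77],0.5],
    [[0,0,0],[0,0,-77],0.5]
  ]
}}

```text
time_s: 12.28
eef_pos: [0.6225, -0.2176, 0.1677]
eef_rot: [0.0, 1.0, 0.0, 0.0]
wrist_force: [0.5, -0.3, -0.2]
opening: 0.25
grasp_force: 0.0
```

Request:
{"name": "send_rows", "arguments": {
  "series": [
    [[0,0,0],[0,0,0],0.7],
    [[0,0,0],[0,0,0],1],
    [[0,0,0],[0,0,0],1],
    [[0,0,0],[0,0,0],1],
    [[0,0,0],[0,0,0],1]
  ]
}}

```text
time_s: 12.9
eef_pos: [0.6225, -0.2177, 0.1677]
eef_rot: [0.0, 1.0, 0.0, 0.0]
wrist_force: [-1.5, 0.5, 4.7]
opening: 0.168
grasp_force: 58.7
```

```bash
python3 - <<'E'
from h import *
c=snap('scene','g.png')
im=cv2.imread('pics/g.png');u,v=proj(c,[.6,-.2,.17])[0].astype(int)
cv2.imwrite('pics/g.png',cv2.resize(im[v-48:v+48,u-64:u+64],(640,480),interpolation=cv2.INTER_CUBIC))
o=telemetry.get_obs();print(o['wrist_force'],o['opening'],o['q'],o['eef_pos'])
E
```

```text
[-1.78967104 -0.16488335  5.32328443] 0.17098183937835845 [-5.15955178e-01  4.20827365e-01  1.43514814e+00 -3.27480794e-05
  1.28492525e+00  1.05422224e+00] [ 0.62253974 -0.21768814  0.16767694]
```

View pics/g.png

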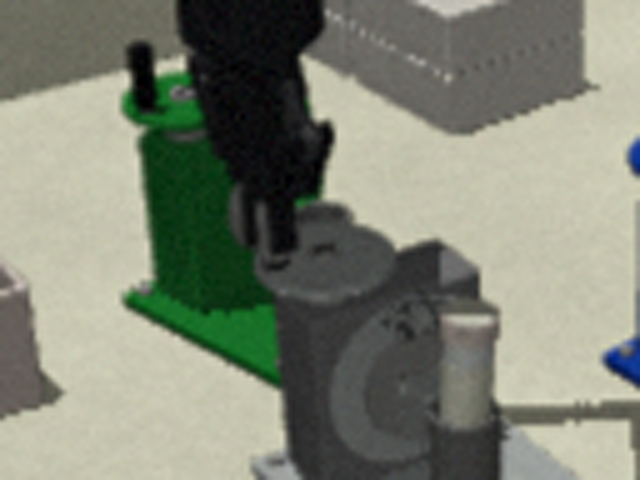

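The fingers hold the handle (250,240) and the tube stays in the cup (467,370). I'll try a small clockwise arc and read the forces.

Request:
{"name": "send_rows", "arguments": {
  "series": [
    [[0,0,0],[-0.6,-5.2,0],1],
    [[0,0,0],[-2.2,-10.2,0],1],
    [[0,0,0],[-4.5,-14.9,0],1],
    [[0,0,0],[-4.5,-14.9,0],1]
  ]
}}

```text
time_s: 13.45
eef_pos: [0.618, -0.2329, 0.1677]
eef_rot: [0.0, 1.0, 0.0, 0.0]
wrist_force: [-1.4, -0.0, 4.9]
opening: 0.164
grasp_force: 58.8
```

Request:
{"name": "send_rows", "arguments": {
  "series": [
    [[0,0,0],[-3.1,-4.2,0],1],
    [[0,0,0],[-6.8,-7.8,0],1],
    [[0,0,0],[-11.1,-10.6,0],1],
    [[0,0,0],[-11.1,-10.6,0],1]
  ]
}}

```text
time_s: 13.95
eef_pos: [0.6066, -0.2434, 0.1676]
eef_rot: [0.0, 1.0, 0.0, 0.0]
wrist_force: [-0.3, 0.3, 6.3]
opening: 0.17
grasp_force: 58.9
```

Request:
{"name": "send_rows", "arguments": {
  "series": [
    [[0,0,0],[-10.2,-3.1,0],1],
    [[0,0,0],[-20.6,-2.7,0],1],
    [[0,0,0],[-30.3,1.2,0],1],
    [[0,0,0],[-38,8.1,0],1],
    [[0,0,0],[-42.9,17.3,0],1],
    [[0,0,0],[-44.4,27.6,0],1],
    [[0,0,0],[-42.2,37.8,0],1],
    [[0,0,0],[-42.2,37.8,0],1]
  ]
}}

```text
time_s: 14.95
eef_pos: [0.5649, -0.2043, 0.1675]
eef_rot: [-0.0, 1.0, 0.001, 0.0]
wrist_force: [1.9, 1.2, 5.9]
opening: 0.166
grasp_force: 59.1
```

```bash
python3 - <<'E'
from h import *
o=telemetry.get_obs();print(o['wrist_force'],o['opening'],o['q'],o['eef_pos'],o['joint_efforts'])
# rows: from phase -202, 30deg and 20deg tables
def rows(a0,step,n,r=30):
    a=np.radians(a0-step*np.arange(1,n+1)); b=np.radians(a0)
    return [[[0,0,0],[round(float(r*(np.cos(x)-np.cos(b))),1),round(float(r*(np.sin(x)-np.sin(b))),1),0],1] for x in a]
for a0 in (-202,): print(rows(a0,20,9))
for a0 in (-22,): print(rows(a0,36,10))
E
```

```text
[1.86458917 1.18746026 5.88034983] 0.16613287915539499 [-5.44770470e-01  2.98414980e-01  1.59841452e+00  6.39052574e-04
  1.24437728e+00  1.02412640e+00] [ 0.56485928 -0.20430298  0.16754935] [ -0.5602454  -44.94106293 -29.58387315  -0.60931429   0.48104089
   0.09512746]
[[[0, 0, 0], [5.5, 8.8, 0], 1], [[0, 0, 0], [13.7, 15.3, 0], 1], [[0, 0, 0], [23.6, 18.5, 0], 1], [[0, 0, 0], [34.1, 18.1, 0], 1], [[0, 0, 0], [43.7, 14.2, 0], 1], [[0, 0, 0], [51.5, 7.2, 0], 1], [[0, 0, 0], [56.3, -2.0, 0], 1], [[0, 0, 0], [57.8, -12.3, 0], 1], [[0, 0, 0], [55.6, -22.5, 0], 1]]
[[[0, 0, 0], [-11.9, -14.2, 0], 1], [[0, 0, 0], [-29.9, -18.7, 0], 1], [[0, 0, 0], [-47.1, -11.7, 0], 1], [[0, 0, 0], [-56.9, 4.0, 0], 1], [[0, 0, 0], [-55.6, 22.5, 0], 1], [[0, 0, 0], [-43.7, 36.7, 0], 1], [[0, 0, 0], [-25.7, 41.2, 0], 1], [[0, 0, 0], [-8.5, 34.2, 0], 1], [[0, 0, 0], [1.3, 18.5, 0], 1], [[0, 0, 0], [0.0, 0.0, 0], 1]]
```

Request:
{"name": "send_rows", "arguments": {
  "series": [
    [[0,0,0],[5.5,8.8,0],1],
    [[0,0,0],[13.7,15.3,0],1],
    [[0,0,0],[23.6,18.5,0],1],
    [[0,0,0],[34.1,18.1,0],1],
    [[0,0,0],[43.7,14.2,0],1],
    [[0,0,0],[51.5,7.2,0],1],
    [[0,0,0],[56.3,-2.0,0],1],
    [[0,0,0],[57.8,-12.3,0],1],
    [[0,0,0],[55.6,-22.5,0],1],
    [[0,0,0],[55.6,-22.5,0],1]
  ]
}}

```text
time_s: 16.2
eef_pos: [0.62, -0.2287, 0.1676]
eef_rot: [0.0, 1.0, 0.0, -0.0]
wrist_force: [0.4, -1.8, 5.9]
opening: 0.17
grasp_force: 59.1
```

Request:
{"name": "send_rows", "arguments": {
  "series": [
    [[0,0,0],[-11.9,-14.2,0],1],
    [[0,0,0],[-29.9,-18.7,0],1],
    [[0,0,0],[-47.1,-11.7,0],1],
    [[0,0,0],[-56.9,4.0,0],1],
    [[0,0,0],[-55.6,22.5,0],1],
    [[0,0,0],[-43.7,36.7,0],1],
    [[0,0,0],[-25.7,41.2,0],1],
    [[0,0,0],[-8.5,34.2,0],1],
    [[0,0,0],[1.3,18.5,0],1],
    [[0,0,0],[0,0,0],1]
  ]
}}

```text
time_s: 17.45
eef_pos: [0.6212, -0.2266, 0.1675]
eef_rot: [-0.001, 1.0, 0.001, -0.0]
wrist_force: [-1.4, 2.3, 7.1]
opening: 0.167
grasp_force: 59.9
```

```bash
python3 - <<'E'
from h import *
o=telemetry.get_obs();print(o['time_s'],o['wrist_force'],o['opening'],o['q'],o['eef_pos'])
c=snap('scene','g2.png')
im=cv2.imread('pics/g2.png');u,v=proj(c,[.56,-.14,.1])[0].astype(int)
cv2.imwrite('pics/g2.png',cv2.resize(im[v-48:v+48,u-64:u+64],(800,600),interpolation=cv2.INTER_CUBIC))
E
```

```text
17.45 [-1.36322858  2.29496405  7.10141146] 0.16732050385841196 [-5.29490720e-01  4.25431106e-01  1.42918727e+00  1.40023474e-03
  1.28780310e+00  1.03857554e+00] [ 0.62119226 -0.22655508  0.16748651]
```

View pics/g2.png

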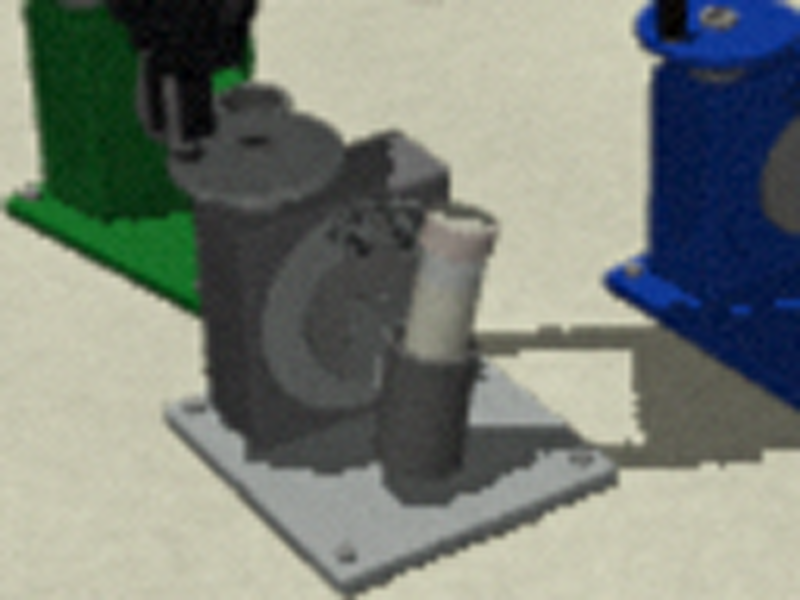

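The cup is leaning about 10° toward -x after roughly 2.06 turns, with the cap at (460,225). At least 1.3 turns remain, so one more full turn is safe. Then I'll measure the lean.

Request:
{"name": "send_rows", "arguments": {
  "series": [
    [[0,0,0],[-11.9,-14.2,0],1],
    [[0,0,0],[-29.9,-18.7,0],1],
    [[0,0,0],[-47.1,-11.7,0],1],
    [[0,0,0],[-56.9,4.0,0],1],
    [[0,0,0],[-55.6,22.5,0],1],
    [[0,0,0],[-43.7,36.7,0],1],
    [[0,0,0],[-25.7,41.2,0],1],
    [[0,0,0],[-8.5,34.2,0],1],
    [[0,0,0],[1.3,18.5,0],1],
    [[0,0,0],[0,0,0],1]
  ]
}}

```text
time_s: 18.75
eef_pos: [0.6213, -0.2264, 0.1674]
eef_rot: [-0.001, 1.0, 0.001, -0.0]
wrist_force: [-3.5, 4.1, 7.5]
opening: 0.171
grasp_force: 60.3
```

Request:
{"name": "send_rows", "arguments": {
  "series": [
    [[0,0,0],[0,0,0],1],
    [[0,0,0],[0,0,0],1]
  ]
}}

```text
time_s: 19.0
eef_pos: [0.6205, -0.2278, 0.1676]
eef_rot: [0.0, 1.0, 0.0, -0.0]
wrist_force: [0.3, -1.3, 7.8]
opening: 0.167
grasp_force: 60.2
```

```bash
cat > lean.py <<'E'
from h import *
o=telemetry.get_obs();print(o['time_s'],np.round(o['wrist_force'],2),np.round(o['eef_pos'],4))
ims=[]
c=camera('scene'); im=c['pixels'][:,:,::-1]
u,v=proj(c,[.55,-.13,.1])[0].astype(int); x0,y0=u-24,v-30
for L in (15.5,17,18.5):
    k=cv2.resize(im[y0:y0+60,x0:x0+48],(265,331),interpolation=cv2.INTER_CUBIC)
    a=np.radians(L); A=np.array([.5535,-.132,.075]); ax=np.array([-np.sin(a),0,np.cos(a)]); ex=np.array([np.cos(a),0,np.sin(a)])
    t=np.linspace(0,2*np.pi,40)
    for r,h,col in [(.0205,.01,(255,0,0)),(.0205,-.049,(255,0,0)),(.0167,.07,(0,255,0)),(.0167,.056,(0,255,0))]:
        P=A+ax*h+r*(np.cos(t)[:,None]*ex+np.sin(t)[:,None]*np.array([0,1,0]))
        cv2.polylines(k,[np.int32((proj(c,P)-[x0,y0]+.5)*5.52)],False,col,1)
    ims.append(k)
cv2.imwrite('pics/lean.png',np.hstack(ims))
E
python3 lean.py
```

```text
19.0 [ 0.31 -1.27  7.76] [ 0.6205 -0.2278  0.1676]
```

View pics/lean.png

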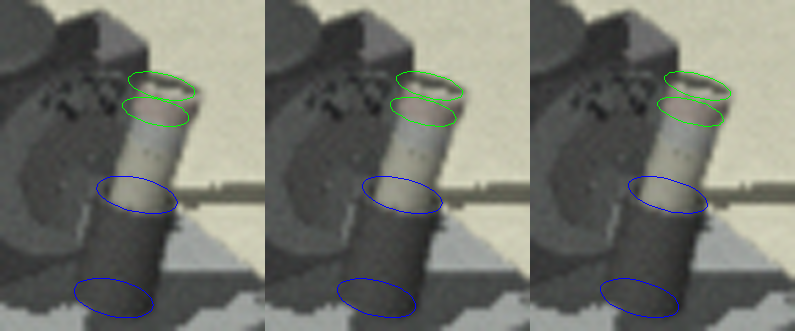

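Fitting the model gives a lean of about 17° (cap right edge 199 px against 198). The prior leaves at least 130°, so I'll go 120° further and then refine.

Request:
{"name": "send_rows", "arguments": {
  "series": [
    [[0,0,0],[-3.8,-6.9,0],1],
    [[0,0,0],[-9.3,-12.4,0],1],
    [[0,0,0],[-16.1,-16.4,0],1],
    [[0,0,0],[-23.6,-18.5,0],1],
    [[0,0,0],[-31.5,-18.6,0],1],
    [[0,0,0],[-39,-16.6,0],1],
    [[0,0,0],[-45.9,-12.8,0],1],
    [[0,0,0],[-51.4,-7.3,0],1],
    [[0,0,0],[-51.4,-7.3,0],1],
    [[0,0,0],[-51.4,-7.3,0],1]
  ]
}}

```text
time_s: 20.3
eef_pos: [0.5682, -0.2346, 0.1676]
eef_rot: [-0.0, 1.0, 0.001, -0.001]
wrist_force: [-4.2, -1.1, 10.2]
opening: 0.17
grasp_force: 60.6
```

```bash
cat > est.py <<'E'
from h import *
from itertools import product
o=telemetry.get_obs();print(o['time_s'],np.round(o['wrist_force'],2),np.round(o['eef_pos'],4))
c=None; acc=0
for i in range(8): c=camera('scene'); acc=acc+c['pixels'].astype(float).mean(2)/8
D=3.0+740/72-9.999-3+  (740+360+120)/72-740/72+ 9.999 -0  # total lean since start, deg
D=(740+360+120)/72
i0=cv2.imread('pics/scene0.png').astype(float).mean(2)
G=[]
for im in (i0,acc):
    b=cv2.GaussianBlur(im,(0,0),0.8); G.append((cv2.Sobel(b,cv2.CV_64F,1,0),cv2.Sobel(b,cv2.CV_64F,0,1)))
cam=np.array(c['xyz'])
def sil(L,A0):
    a=np.radians(L); A=np.array(A0); ax=np.array([-np.sin(a),0,np.cos(a)])
    d=cam-A; n=np.cross(ax,d); n/=np.linalg.norm(n); f=np.cross(n,ax)
    out=[]
    for s in (1,-1):
        h=np.linspace(-.044,.007,30); out.append(A+h[:,None]*ax+s*.0205*n)
    return out
def score(k,L,du,dv):
    tot=0
    for P in sil(L,[.5535,-.132,.075]):
        q=proj(c,P); t=q[-1]-q[0]; t/=np.linalg.norm(t); nn=[-t[1],t[0]]
        m=[cv2.remap(g,np.float32(q[None,:,0]+du),np.float32(q[None,:,1]+dv),1)[0] for g in G[k]]
        tot+=np.minimum(np.abs(m[0]*nn[0]+m[1]*nn[1]),80).mean()
    return tot
for k,base in ((0,0),(1,D)):
    sh=np.arange(-3,3.1,.25); res=[]
    for s in np.arange(-2,6,.4): res.append((max(score(k,base+s,u,0) for u in sh),s))
    print(k,[(round(s,1),round(x,1)) for x,s in res])
E
python3 est.py
```

```text
20.3 [-4.17 -1.15 10.18] [ 0.5682 -0.2346  0.1676]
0 [(np.float64(-2.0), np.float64(140.3)), (np.float64(-1.6), np.float64(140.5)), (np.float64(-1.2), np.float64(140.8)), (np.float64(-0.8), np.float64(140.9)), (np.float64(-0.4), np.float64(140.9)), (np.float64(-0.0), np.float64(140.9)), (np.float64(0.4), np.float64(141.0)), (np.float64(0.8), np.float64(141.2)), (np.float64(1.2), np.float64(141.6)), (np.float64(1.6), np.float64(141.7)), (np.float64(2.0), np.float64(142.0)), (np.float64(2.4), np.float64(141.6)), (np.float64(2.8), np.float64(140.9)), (np.float64(3.2), np.float64(140.9)), (np.float64(3.6), np.float64(141.4)), (np.float64(4.0), np.float64(141.4)), (np.float64(4.4), np.float64(141.2)), (np.float64(4.8), np.float64(140.7)), (np.float64(5.2), np.float64(140.8)), (np.float64(5.6), np.float64(140.9))]
1 [(np.float64(-2.0), np.float64(125.5)), (np.float64(-1.6), np.float64(126.0)), (np.float64(-1.2), np.float64(126.5)), (np.float64(-0.8), np.float64(127.1)), (np.float64(-0.4), np.float64(127.8)), (np.float64(-0.0), np.float64(128.3)), (np.float64(0.4), np.float64(129.0)), (np.float64(0.8), np.float64(129.5)), (np.float64(1.2), np.float64(129.9)), (np.float64(1.6), np.float64(130.0)), (np.float64(2.0), np.float64(130.1)), (np.float64(2.4), np.float64(130.4)), (np.float64(2.8), np.float64(130.7)), (np.float64(3.2), np.float64(130.8)), (np.float64(3.6), np.float64(130.8)), (np.float64(4.0), np.float64(130.7)), (np.float64(4.4), np.float64(130.5)), (np.float64(4.8), np.float64(130.1)), (np.float64(5.2), np.float64(129.7)), (np.float64(5.6), np.float64(129.2))]
```

```bash
cat > est2.py <<'E'
exec(open('est.py').read().split('for k,base')[0])
from scipy.optimize import brentq
def ang(q): 
    d=q[-1]-q[0]; return np.degrees(np.arctan2(d[0],-d[1]))
def run(k,L):
    out=[]
    for i in range(2):
        q=proj(c,sil(L,[.5535,-.132,.075])[i])[3:-2]; t=q[-1]-q[0]; t/=np.linalg.norm(t); n=np.array([-t[1],t[0]])
        off=np.arange(-3.5,3.51,.1); pts=q[:,None]+off[None,:,None]*n
        g=[cv2.remap(x,np.float32(pts[...,0]),np.float32(pts[...,1]),1) for x in G[k]]
        a=np.abs(g[0]*n[0]+g[1]*n[1]); j=a.argmax(1); s=np.linspace(0,np.linalg.norm(q[-1]-q[0]),len(q))
        y=off[j]; w=np.ones(len(y))
        for _ in range(20): p=np.polyfit(s,y,1,w=w); r=y-np.polyval(p,s); w=1/np.sqrt(1+(r/.3)**2)
        # lean whose silhouette angle matches
        tgt=ang(q)+np.degrees(np.arctan(p[0])) 
        f=lambda l:ang(proj(c,sil(l,[.5535,-.132,.075])[i]))
        tgt2=f(L)+np.degrees(np.arctan(p[0])); 
        out.append((round(brentq(lambda l:f(l)-tgt2,-40,60),2),round(float(np.median(np.abs(r))),2),round(float(np.median(y)),2)))
    return out
print('start',run(0,1.5)); print('now (sub D=%.2f)'%D,run(1,D+1.5))
E
python3 est2.py
```

```text
20.7 [-4.8  -0.53 10.49] [ 0.5683 -0.2347  0.1676]
start [(1.77, 0.02, 0.0), (2.27, 0.03, -0.3)]
now (sub D=16.94) [(16.39, 0.22, 0.2), (17.77, 0.24, -0.3)]
```

The starting lean measures about 2°, so about 110° (60–160°) remains. I'll do 30° more, then creep with force checks.

Request:
{"name": "send_rows", "arguments": {
  "series": [
    [[0,0,0],[-2.9,4.4,0],1],
    [[0,0,0],[-4.9,9.2,0],1],
    [[0,0,0],[-6.1,14.3,0],1],
    [[0,0,0],[-6.1,14.3,0],1],
    [[0,0,0],[-6.1,14.3,0],1]
  ]
}}

```text
time_s: 21.72
eef_pos: [0.5625, -0.2199, 0.1676]
eef_rot: [-0.0, 1.0, 0.001, -0.001]
wrist_force: [-3.1, -0.5, 9.7]
opening: 0.168
grasp_force: 60.6
```

```bash
python3 - <<'E'
import numpy as np
C=np.array([592.5,-216.6])
a0=-172
for k in range(0,36):
    a=np.radians(a0-8*k);b=np.radians(a0-8*(k+1));P=30*np.array([np.cos(a),np.sin(a)]);Q=30*np.array([np.cos(b),np.sin(b)])
    M=30*np.array([np.cos((a+b)/2),np.sin((a+b)/2)])
    print(a0-8*k,'cmd',np.round((C+P),1),'half',np.round(M-P,1),'full',np.round(Q-P,1),'tan',np.round([np.sin(a),-np.cos(a)],2)) if k<16 else 0
E
```

```text
-172 cmd [ 562.8 -220.8] half [-0.2  2.1] full [-0.3  4.2] tan [-0.14  0.99]
-180 cmd [ 562.5 -216.6] half [0.1 2.1] full [0.3 4.2] tan [-0.  1.]
-188 cmd [ 562.8 -212.4] half [0.4 2.1] full [0.9 4.1] tan [0.14 0.99]
-196 cmd [ 563.7 -208.3] half [0.6 2. ] full [1.4 3.9] tan [0.28 0.96]
-204 cmd [ 565.1 -204.4] half [0.9 1.9] full [2.  3.7] tan [0.41 0.91]
-212 cmd [ 567.1 -200.7] half [1.2 1.7] full [2.5 3.4] tan [0.53 0.85]
-220 cmd [ 569.5 -197.3] half [1.4 1.6] full [2.9 3. ] tan [0.64 0.77]
-228 cmd [ 572.4 -194.3] half [1.6 1.3] full [3.3 2.6] tan [0.74 0.67]
-236 cmd [ 575.7 -191.7] half [1.8 1.1] full [3.6 2.1] tan [0.83 0.56]
-244 cmd [ 579.3 -189.6] half [1.9 0.9] full [3.9 1.6] tan [0.9  0.44]
-252 cmd [ 583.2 -188.1] half [2.  0.6] full [4.1 1. ] tan [0.95 0.31]
-260 cmd [ 587.3 -187.1] half [2.1 0.3] full [4.2 0.4] tan [0.98 0.17]
-268 cmd [ 591.5 -186.6] half [2.1 0. ] full [ 4.2 -0.1] tan [1.   0.03]
-276 cmd [ 595.6 -186.8] half [ 2.1 -0.3] full [ 4.1 -0.7] tan [ 0.99 -0.1 ]
-284 cmd [ 599.8 -187.5] half [ 2.  -0.6] full [ 4.  -1.3] tan [ 0.97 -0.24]
-292 cmd [ 603.7 -188.8] half [ 1.9 -0.9] full [ 3.8 -1.8] tan [ 0.93 -0.37]
```

Request:
{"name": "send_rows", "arguments": {
  "series": [
    [[0,0,0],[-0.2,2.1,0],1],
    [[0,0,0],[-0.3,4.2,0],1],
    [[0,0,0],[-0.3,4.2,0],1]
  ]
}}

```text
time_s: 22.1
eef_pos: [0.5623, -0.216, 0.1676]
eef_rot: [-0.0, 1.0, 0.001, -0.001]
wrist_force: [-1.3, -0.3, 9.8]
opening: 0.17
grasp_force: 60.4
```

Request:
{"name": "send_rows", "arguments": {
  "series": [
    [[0,0,0],[0.1,2.1,0],1],
    [[0,0,0],[0.3,4.2,0],1],
    [[0,0,0],[0.3,4.2,0],1]
  ]
}}

```text
time_s: 22.48
eef_pos: [0.5627, -0.2117, 0.1676]
eef_rot: [-0.0, 1.0, 0.001, -0.001]
wrist_force: [-2.5, -1.1, 8.2]
opening: 0.169
grasp_force: 60.4
```

Request:
{"name": "send_rows", "arguments": {
  "series": [
    [[0,0,0],[0.4,2.1,0],1],
    [[0,0,0],[0.9,4.1,0],1],
    [[0,0,0],[0.9,4.1,0],1]
  ]
}}

```text
time_s: 22.85
eef_pos: [0.5637, -0.2076, 0.1675]
eef_rot: [-0.0, 1.0, 0.001, -0.001]
wrist_force: [-1.1, -0.4, 8.6]
opening: 0.166
grasp_force: 60.4
```

Request:
{"name": "send_rows", "arguments": {
  "series": [
    [[0,0,0],[0.6,2.0,0],1],
    [[0,0,0],[1.4,3.9,0],1],
    [[0,0,0],[1.4,3.9,0],1]
  ]
}}

```text
time_s: 23.22
eef_pos: [0.5652, -0.2038, 0.1676]
eef_rot: [-0.0, 1.0, 0.001, -0.0]
wrist_force: [-0.9, -1.1, 8.2]
opening: 0.163
grasp_force: 60.3
```

Request:
{"name": "send_rows", "arguments": {
  "series": [
    [[0,0,0],[0.9,1.9,0],1],
    [[0,0,0],[2.0,3.7,0],1],
    [[0,0,0],[2.0,3.7,0],1]
  ]
}}

```text
time_s: 23.6
eef_pos: [0.5673, -0.2001, 0.1676]
eef_rot: [-0.0, 1.0, 0.001, -0.0]
wrist_force: [-0.2, -0.5, 7.7]
opening: 0.165
grasp_force: 60.3
```

Request:
{"name": "send_rows", "arguments": {
  "series": [
    [[0,0,0],[1.2,1.7,0],1],
    [[0,0,0],[2.5,3.4,0],1],
    [[0,0,0],[2.5,3.4,0],1]
  ]
}}

```text
time_s: 23.98
eef_pos: [0.5699, -0.1968, 0.1676]
eef_rot: [0.0, 1.0, 0.001, -0.0]
wrist_force: [-0.8, -1.1, 7.1]
opening: 0.166
grasp_force: 60.3
```

Request:
{"name": "send_rows", "arguments": {
  "series": [
    [[0,0,0],[1.4,1.6,0],1],
    [[0,0,0],[2.9,3.0,0],1],
    [[0,0,0],[2.9,3.0,0],1]
  ]
}}

```text
time_s: 24.35
eef_pos: [0.5728, -0.1939, 0.1676]
eef_rot: [0.0, 1.0, 0.001, -0.0]
wrist_force: [-0.1, -2.1, 7.9]
opening: 0.17
grasp_force: 60.3
```

Request:
{"name": "send_rows", "arguments": {
  "series": [
    [[0,0,0],[1.6,1.3,0],1],
    [[0,0,0],[3.3,2.6,0],1],
    [[0,0,0],[3.3,2.6,0],1]
  ]
}}

```text
time_s: 24.72
eef_pos: [0.5761, -0.1914, 0.1676]
eef_rot: [0.0, 1.0, 0.001, -0.0]
wrist_force: [0.2, -2.5, 7.8]
opening: 0.166
grasp_force: 60.3
```

Request:
{"name": "send_rows", "arguments": {
  "series": [
    [[0,0,0],[1.8,1.1,0],1],
    [[0,0,0],[3.6,2.1,0],1],
    [[0,0,0],[3.6,2.1,0],1]
  ]
}}

```text
time_s: 25.1
eef_pos: [0.5797, -0.1894, 0.1675]
eef_rot: [0.0, 1.0, 0.001, -0.0]
wrist_force: [-0.0, -1.5, 7.4]
opening: 0.167
grasp_force: 60.3
```

Request:
{"name": "send_rows", "arguments": {
  "series": [
    [[0,0,0],[1.9,0.9,0],1],
    [[0,0,0],[3.9,1.6,0],1],
    [[0,0,0],[3.9,1.6,0],1]
  ]
}}

```text
time_s: 25.48
eef_pos: [0.5836, -0.1879, 0.1675]
eef_rot: [0.0, 1.0, 0.001, -0.0]
wrist_force: [0.5, -3.3, 6.9]
opening: 0.166
grasp_force: 60.3
```

Request:
{"name": "send_rows", "arguments": {
  "series": [
    [[0,0,0],[2.0,0.6,0],1],
    [[0,0,0],[4.1,1.0,0],1],
    [[0,0,0],[4.1,1.0,0],1]
  ]
}}

```text
time_s: 25.85
eef_pos: [0.5876, -0.187, 0.1675]
eef_rot: [0.0, 1.0, 0.001, -0.0]
wrist_force: [-0.1, -2.4, 7.6]
opening: 0.169
grasp_force: 60.3
```

Request:
{"name": "send_rows", "arguments": {
  "series": [
    [[0,0,0],[2.1,0.3,0],1],
    [[0,0,0],[4.2,0.4,0],1],
    [[0,0,0],[4.2,0.4,0],1]
  ]
}}

```text
time_s: 26.22
eef_pos: [0.5917, -0.1866, 0.1675]
eef_rot: [0.0, 1.0, 0.001, -0.001]
wrist_force: [-0.6, -2.2, 7.5]
opening: 0.165
grasp_force: 60.4
```

Request:
{"name": "send_rows", "arguments": {
  "series": [
    [[0,0,0],[2.1,0.0,0],1],
    [[0,0,0],[4.2,-0.1,0],1],
    [[0,0,0],[4.2,-0.1,0],1]
  ]
}}

```text
time_s: 26.6
eef_pos: [0.5958, -0.1868, 0.1675]
eef_rot: [0.0, 1.0, 0.001, -0.001]
wrist_force: [-1.2, -1.4, 7.2]
opening: 0.167
grasp_force: 60.4
```

Request:
{"name": "send_rows", "arguments": {
  "series": [
    [[0,0,0],[2.1,-0.3,0],1],
    [[0,0,0],[4.1,-0.7,0],1],
    [[0,0,0],[4.1,-0.7,0],1]
  ]
}}

```text
time_s: 26.98
eef_pos: [0.5997, -0.1875, 0.1675]
eef_rot: [0.0, 1.0, 0.001, -0.001]
wrist_force: [-1.0, -3.5, 6.9]
opening: 0.164
grasp_force: 60.4
```

Request:
{"name": "send_rows", "arguments": {
  "series": [
    [[0,0,0],[2.0,-0.6,0],1],
    [[0,0,0],[4.0,-1.3,0],1],
    [[0,0,0],[4.0,-1.3,0],1]
  ]
}}

```text
time_s: 27.35
eef_pos: [0.6037, -0.1887, 0.1675]
eef_rot: [0.0, 1.0, 0.001, -0.001]
wrist_force: [-1.5, -2.2, 8.2]
opening: 0.173
grasp_force: 60.4
```

Request:
{"name": "send_rows", "arguments": {
  "series": [
    [[0,0,0],[1.9,-0.9,0],1],
    [[0,0,0],[3.8,-1.8,0],1],
    [[0,0,0],[3.8,-1.8,0],1]
  ]
}}

```text
time_s: 27.72
eef_pos: [0.6073, -0.1904, 0.1674]
eef_rot: [0.0, 1.0, 0.001, -0.001]
wrist_force: [-2.5, -0.8, 8.5]
opening: 0.166
grasp_force: 60.4
```

```bash
sed -i 's/^D=(740.*/D=(740+360+120+30+128)\/72/; s/range(8)/range(4)/; s#)/8#)/4#; s#mean(2)/8#mean(2)/4#' est.py; python3 est2.py; python3 - <<'E'
from h import *
o=telemetry.get_obs(); print(o['joint_efforts'],o['torque'])
c=camera('scene');im=c['pixels'][:,:,::-1];u,v=proj(c,[.56,-.14,.11])[0].astype(int)
cv2.imwrite('pics/l2.png',cv2.resize(im[v-45:v+45,u-60:u+60],(800,600),interpolation=cv2.INTER_CUBIC))
E
```

```text
27.725 [-2.45 -0.84  8.53] [ 0.6073 -0.1904  0.1674]
start [(1.77, 0.02, 0.0), (2.27, 0.03, -0.3)]
now (sub D=19.14) [(32.74, 0.69, 0.7), (20.55, 0.28, 0.0)]
[ 1.86977953e+00 -4.77585840e+01 -3.03937590e+01  1.06206313e+00
 -1.91866276e-01  5.13285093e-03] [-0.58093522  0.4468356  -0.04276323]
```

View pics/l2.png

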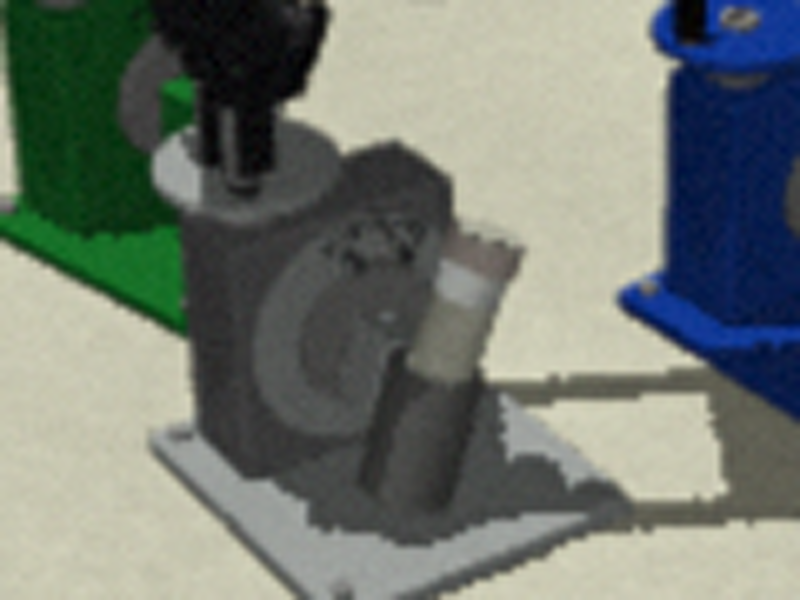

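The cup now leans about 19–20° with the tube in it (cap (485,245)). I'll keep creeping.

Request:
{"name": "send_rows", "arguments": {
  "series": [
    [[0,0,0],[1.8,-1.1,0],1],
    [[0,0,0],[3.5,-2.4,0],1],
    [[0,0,0],[3.5,-2.4,0],1]
  ]
}}

```text
time_s: 28.35
eef_pos: [0.6108, -0.1927, 0.1674]
eef_rot: [0.0, 1.0, 0.001, -0.001]
wrist_force: [-3.2, -2.2, 8.9]
opening: 0.165
grasp_force: 60.4
```

Request:
{"name": "send_rows", "arguments": {
  "series": [
    [[0,0,0],[1.6,-1.3,0],1],
    [[0,0,0],[3.1,-2.8,0],1],
    [[0,0,0],[3.1,-2.8,0],1]
  ]
}}

```text
time_s: 28.72
eef_pos: [0.6138, -0.1954, 0.1674]
eef_rot: [0.0, 1.0, 0.001, -0.001]
wrist_force: [-3.2, -1.5, 8.4]
opening: 0.167
grasp_force: 60.4
```

Request:
{"name": "send_rows", "arguments": {
  "series": [
    [[0,0,0],[1.4,-1.5,0],1],
    [[0,0,0],[2.7,-3.2,0],1],
    [[0,0,0],[2.7,-3.2,0],1]
  ]
}}

```text
time_s: 29.1
eef_pos: [0.6165, -0.1984, 0.1674]
eef_rot: [-0.0, 1.0, 0.001, -0.001]
wrist_force: [-1.9, -1.4, 9.3]
opening: 0.167
grasp_force: 60.4
```

Request:
{"name": "send_rows", "arguments": {
  "series": [
    [[0,0,0],[1.1,-1.7,0],1],
    [[0,0,0],[2.2,-3.5,0],1],
    [[0,0,0],[2.2,-3.5,0],1]
  ]
}}

```text
time_s: 29.48
eef_pos: [0.6187, -0.2017, 0.1674]
eef_rot: [-0.0, 1.0, 0.001, -0.001]
wrist_force: [-3.9, 0.6, 8.5]
opening: 0.166
grasp_force: 60.4
```

Request:
{"name": "send_rows", "arguments": {
  "series": [
    [[0,0,0],[0.9,-1.8,0],1],
    [[0,0,0],[1.7,-3.8,0],1],
    [[0,0,0],[1.7,-3.8,0],1]
  ]
}}

```text
time_s: 29.85
eef_pos: [0.6205, -0.2054, 0.1674]
eef_rot: [-0.0, 1.0, 0.001, -0.001]
wrist_force: [-1.7, -0.2, 8.4]
opening: 0.166
grasp_force: 60.4
```

Request:
{"name": "send_rows", "arguments": {
  "series": [
    [[0,0,0],[0.6,-2.0,0],1],
    [[0,0,0],[1.1,-4.1,0],1],
    [[0,0,0],[1.1,-4.1,0],1]
  ]
}}

```text
time_s: 30.22
eef_pos: [0.6218, -0.2093, 0.1674]
eef_rot: [-0.0, 1.0, 0.001, -0.001]
wrist_force: [-1.1, 0.7, 8.8]
opening: 0.17
grasp_force: 60.3
```

Request:
{"name": "send_rows", "arguments": {
  "series": [
    [[0,0,0],[0.4,-2.0,0],1],
    [[0,0,0],[0.6,-4.1,0],1],
    [[0,0,0],[0.6,-4.1,0],1]
  ]
}}

```text
time_s: 30.6
eef_pos: [0.6225, -0.2133, 0.1674]
eef_rot: [-0.001, 1.0, 0.001, -0.001]
wrist_force: [-1.0, -0.2, 8.8]
opening: 0.166
grasp_force: 60.3
```

Request:
{"name": "send_rows", "arguments": {
  "series": [
    [[0,0,0],[0.1,-2.1,0],1],
    [[0,0,0],[0,-4.2,0],1],
    [[0,0,0],[0,-4.2,0],1]
  ]
}}

```text
time_s: 30.98
eef_pos: [0.6227, -0.2174, 0.1675]
eef_rot: [-0.001, 1.0, 0.001, -0.001]
wrist_force: [-0.7, 0.3, 8.4]
opening: 0.168
grasp_force: 60.3
```

Request:
{"name": "send_rows", "arguments": {
  "series": [
    [[0,0,0],[-0.2,-2.1,0],1],
    [[0,0,0],[-0.6,-4.1,0],1],
    [[0,0,0],[-0.6,-4.1,0],1]
  ]
}}

```text
time_s: 31.35
eef_pos: [0.6222, -0.2215, 0.1675]
eef_rot: [-0.001, 1.0, 0.001, -0.0]
wrist_force: [0.5, 0.1, 8.2]
opening: 0.165
grasp_force: 60.3
```

Request:
{"name": "send_rows", "arguments": {
  "series": [
    [[0,0,0],[-0.5,-2.0,0],1],
    [[0,0,0],[-1.1,-4.1,0],1],
    [[0,0,0],[-1.1,-4.1,0],1]
  ]
}}

```text
time_s: 31.72
eef_pos: [0.6213, -0.2256, 0.1675]
eef_rot: [-0.001, 1.0, 0.001, -0.0]
wrist_force: [1.4, 0.7, 8.0]
opening: 0.166
grasp_force: 60.2
```

Request:
{"name": "send_rows", "arguments": {
  "series": [
    [[0,0,0],[-0.8,-1.9,0],1],
    [[0,0,0],[-1.7,-3.8,0],1],
    [[0,0,0],[-1.7,-3.8,0],1]
  ]
}}

```text
time_s: 32.1
eef_pos: [0.6205, -0.2276, 0.1676]
eef_rot: [-0.002, 1.0, 0.001, 0.001]
wrist_force: [4.0, 7.0, 8.0]
opening: 0.169
grasp_force: 60.4
```

The stop is felt: about 8 N along the circle, and the handle lags 2 mm. I'll hold briefly, ease the preload and then open.

Request:
{"name": "send_rows", "arguments": {
  "series": [
    [[0,0,0],[0,0,0],1],
    [[0,0,0],[0.6,1.4,0],1],
    [[0,0,0],[0.6,1.4,0],1]
  ]
}}

```text
time_s: 32.48
eef_pos: [0.6206, -0.2273, 0.1676]
eef_rot: [-0.001, 1.0, 0.001, 0.0]
wrist_force: [2.9, 1.7, 8.1]
opening: 0.168
grasp_force: 60.4
```

Request:
{"name": "send_rows", "arguments": {
  "series": [
    [[0,0,0],[0,0,0],0.6],
    [[0,0,0],[0,0,0],0.4],
    [[0,0,0],[0,0,0],-1],
    [[0,0,0],[0,0,0],-1],
    [[0,0,0],[0,0,0],-1],
    [[0,0,0],[0,0,0],-1],
    [[0,0,0],[0,0,30],-1],
    [[0,0,0],[0,0,70],-1],
    [[0,0,0],[0,0,100],-1],
    [[0,0,0],[0,0,120],-1]
  ]
}}

```text
time_s: 33.72
eef_pos: [0.62, -0.2294, 0.2893]
eef_rot: [0.001, 1.0, 0.0, 0.001]
wrist_force: [0.8, -0.7, -0.1]
opening: 1.001
grasp_force: 0.0
```

Request:
{"name": "send_rows", "arguments": {
  "series": [
    [[0,0,0],[-20,50,10],-1],
    [[0,0,0],[-40,110,10],-1],
    [[0,0,0],[-60,170,10],-1],
    [[0,0,0],[-70,230,10],-1],
    [[0,0,0],[-70,290,10],-1],
    [[0,0,0],[-70,350,10],-1],
    [[0,0,0],[-70,350,10],-1],
    [[0,0,0],[-70,350,10],-1]
  ]
}}

```text
time_s: 34.72
eef_pos: [0.5494, 0.1207, 0.2969]
eef_rot: [0.0, 1.0, 0.001, -0.0]
wrist_force: [-0.6, -0.2, -0.5]
opening: 1.0
grasp_force: 0.0
```

```bash
python3 est2.py; python3 - <<'E'
from h import *
o=telemetry.get_obs(); print(o['opening'])
ks=[]
for n in('scene','top'):
    c=camera(n);im=c['pixels'][:,:,::-1];u,v=proj(c,[.57,-.17,.11])[0].astype(int)
    ks.append(cv2.resize(im[v-45:v+45,u-40:u+40],(400,450),interpolation=cv2.INTER_CUBIC))
cv2.imwrite('pics/end.png',np.hstack(ks))
E
```

```text
34.725 [-0.58 -0.22 -0.54] [0.5494 0.1207 0.2969]
start [(1.77, 0.02, 0.0), (2.27, 0.03, -0.3)]
now (sub D=19.14) [(21.08, 0.29, 0.2), (19.13, 0.31, -0.3)]
1.0001725081228465
```

View pics/end.png

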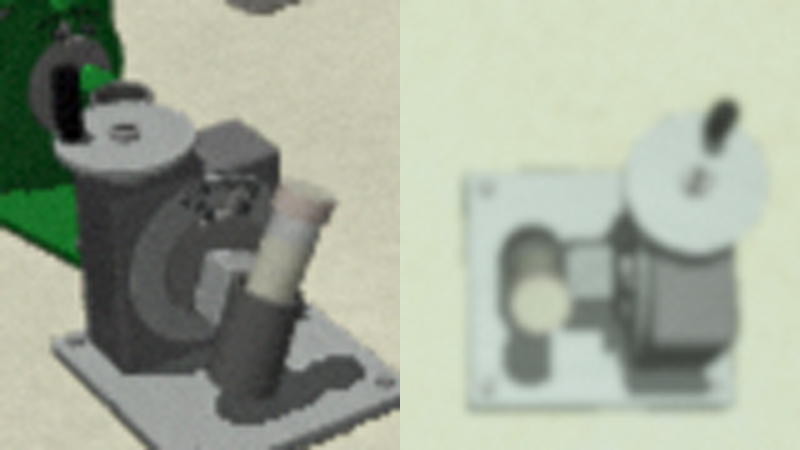

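The cup leans about 20° with the tube home (scene cap (305,200)). The handle stayed where I left it (top view (720,125)) and the gripper is clear, so I'm handing in.

```bash
python3 -c "
from bench import ctrl
print(ctrl.hand_in())"
```

```text
the job is handed in; nothing more can be done
None
```

I handed the job in at about 35 s with the tube standing in the cup and the wheel wound about four turns clockwise to the stop, felt at about 8 N; the cup leans about 20° by the camera, the handle is released, and I never went near the short tubes or the box (the hand-in returned no verdict).

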